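Press the rubber repair pieces onto a shoe sole, heel, toe, middle

TASK

A shoe lies sole up in the wooden cradle, with three black rubber repair pieces standing a few millimetres proud on their pegs. Using only a fingertip, gently press each one straight down until it lies flat on the sole, in this order: first the D-shaped piece on the heel, then the bar-shaped piece at the toe, and last the round one between them. Do not lift the shoe or shift it in its cradle, and leave the spare round pad and everything else on the bench alone.

Things in the scene. Friction and masses are not known exactly. Their poses are not given: they have to be found in the camera images.
- shoe: brown leather shoe with a flat tan sole, 280 mm long, 98 mm wide, 0.4 to 0.8 kg, loose, lying upside down in the cradle. Origin on its centre line at the height of the cradle board's upper face (18 mm above the bench); x points to the toe, z up, the sole's upward face is flat at z = 95 mm and reaches from x = -126 mm (heel) to x = 150 mm (toe). It stands on the board and the toe rest all along its length, so pressing straight down on any piece does not tip it
- cradle: fixed wooden board 360 x 260 x 18 mm with low blocks round the shoe (up to 73 mm above the bench, below the sole face at 113 mm). Origin under its centre on the bench, x along the shoe to the toe. It stands anywhere in front of the robot, turned any way
- heel_piece_top (a point): the middle of the upper face of the heel piece: D shape 52 x 54 mm, round side to the back, springy rubber, 7 mm thick, which gives about 1 mm per 5 N under a finger and springs back. On the shoe's x axis at x = -86 mm, y = 0; its height is 109 mm in the shoe's frame with the joint at 0 and 102 mm when right down. The middle of the piece is solid and flat, good to press on. It can only slide straight down
- toe_piece_top (a point): the middle of the upper face of the toe piece: bar with round ends, 26 mm along the shoe and 60 mm across it, springy rubber, 7 mm thick, which gives about 1 mm per 5 N under a finger and springs back. On the shoe's x axis at x = 110 mm, y = 0; its height is 109 mm in the shoe's frame with the joint at 0 and 102 mm when right down. The middle of the piece is solid and flat, good to press on. It can only slide straight down
- mid_piece_top (a point): the middle of the upper face of the middle piece: round disc of 42 mm diameter, springy rubber, 7 mm thick, which gives about 1 mm per 5 N under a finger and springs back. On the shoe's x axis at x = 30 mm, y = 0; its height is 109 mm in the shoe's frame with the joint at 0 and 102 mm when right down. The middle of the piece is solid and flat, good to press on. It can only slide straight down
- heel_piece (a joint): how far the heel piece has been pressed down, in m: 0 = its underside 7 mm above the sole, 0.007 = right down on the sole (end stop); it does not count the springy give of the rubber; starts at 0 to 0.0015. It moves with a steady friction of about 5 N (push more slowly than 30 mm/s; over 30 N is too hard), wants some 6 to 15 N to go right down, has no spring and stays where it is left
- toe_piece (a joint): how far the toe piece has been pressed down, in m: 0 = its underside 7 mm above the sole, 0.007 = right down on the sole (end stop); it does not count the springy give of the rubber; starts at 0 to 0.0015. It moves with a steady friction of about 5 N (push more slowly than 30 mm/s; over 30 N is too hard), wants some 6 to 15 N to go right down, has no spring and stays where it is left
- mid_piece (a joint): how far the middle piece has been pressed down, in m: 0 = its underside 7 mm above the sole, 0.007 = right down on the sole (end stop); it does not count the springy give of the rubber; starts at 0 to 0.0015. It moves with a steady friction of about 5 N (push more slowly than 30 mm/s; over 30 N is too hard), wants some 6 to 15 N to go right down, has no spring and stays where it is left
- spare_disc: spare round rubber pad, 42 mm diameter, 12 mm thick, loose on the cradle board beside the shoe; leave alone. Origin under its centre
- wax_jar: small jar with steel lid, 44 mm diameter, 45 mm high, loose on the cradle board; leave alone. Origin under its centre
- eraser_block: cork sanding block 55 x 30 x 22 mm, loose on the cradle board; leave alone. Origin under its centre
- screwdriver: screwdriver lying on the bench to the left, 20 to 30 mm high; leave alone
- hammer: hammer lying on the bench to the right, about 30 mm high; leave alone
- tack_cup: steel cup, 70 mm diameter, 50 mm high, on the bench to the left; leave alone. Origin under its centre

How it is judged:
By the outcome, as a careful person would: the job done as asked, in the order asked, and still so for the second after the job is handed in, with the robot touching nothing.
It also fails if it takes over 45 s, if anything falls off the work surface, if the arm or the gripper's body presses on something with over 40 N, if the wrist force passes 120 N, or if a joint passes its speed limit or range.

ROBOT

A 6-joint arm with a two-finger parallel gripper is mounted at the origin on the work surface. World frame = base frame: x ahead of the robot, y to its left, z up, the work surface at z = 0. Lengths are in mm, angles in rad, forces in N, time in s.
With the tool pointing down it reaches from about 400 to 825 mm from the base axis. Payload 7 kg.
Tool frame: the origin (TCP) lies at the very end of the fingers, on their centre line; the grasp point (between the pads) lies 19 mm behind it; z points along the fingers, y is the direction in which the jaws open and shut (so a half turn about z gives the same grasp; the last joint's range is limited). The gripper opens to 88 mm and grips with 3 to 60 N. Pads are 19 mm wide; open, the fingers measure 130 mm over their backs; the gripper's body (78 mm by 193 mm) begins 47 mm behind the grasp point.
Start: joints at [-0.858, 0.359, 0.012, 0, -1.224, -0.288], TCP at [278.165, -614.995, 226.561] pointing down, gripper open.
Joint ranges: [-3.07, 3.07], [-1.43, 2.12], [-1.02, 1.25], [-3.03, 1.67], [-3.05, -0], [-3.03, 3.03]. Speed limits (rad/s): [2.39, 2.39, 3.01, 3.14, 3.14, 3.14].

INTERFACE

Orientations are given as a unit quaternion [x, y, z, w].
In Python, from plant import bot gives the robot as it stands. Calls block until the motion is done:
- bot.move_ptp(position, orientation): joint-space move of the TCP to a pose.
- bot.line_to(position, velocity=150, ori=None): straight line of the TCP; ori=None keeps the orientation; velocity is the mean speed in mm/s.
- bot.move_joints(angles): joint-space move.
- bot.move_gripper(opening, force=None): finger opening in mm; force is the grip in N (None keeps the last); returns when the fingers have stopped.
- bot.pause(seconds).
- bot.solve_ik(position, orientation): joint angles nearest the present ones, or None.
- bot.read_state(): the state.
- bot.camera(name): name is "scene" or "top" or "wrist"; returns the picture (400x640x3 uint8, red, green, blue); there is no depth.
- bot.get_calibration(name): a dict with "fx", "fy", "cx", "cy" (pixels), "view" (4x4, takes a point from world to camera coordinates); the wrist camera has in their place "T_tool_cam" (4x4, takes a point from camera to tool coordinates, whose origin is the TCP and whose axes are the flange's). Camera axes: x right, y up, looking along -z (the intrinsics and any distortion apply to the point x, -y, -z); pixel columns grow to the right and rows downward; lengths in mm; the calibration is good to about 2 mm. A picture is of the moment at which its call begins: read the wrist's pose just before it. get_calibration takes no time and is no camera call.
A pose or a line that the arm cannot do raises bot.Unreachable and nothing moves.
- bot.close_job(): hands the job in, once; it reports no verdict.
The state is a dict: "t": time; "joint_pos": joint angles; "qvel": joint speeds; "tau": joint torques, N m; "tcp_pos": TCP position; "eef_rot": TCP orientation; "contact_force": force on the tool from outside, world axes, zero at the start; "moment": the same for the moment, N m; "width": finger opening in mm.
Only numpy, scipy, OpenCV 4.12 (cv2) and the standard library are available. Lean on these libraries where they do the work, as an engineer would, in place of code of your own. Each camera call takes 0.05 s, during which the arm holds its last target.

## Working session

There is one attempt and no reset: what is moved stays moved. The work goes in short steps, each a Python script; the robot and the scene stay as the last script left them, time stands still between calls to the robot, and variables do not carry over. Pictures are saved under pics/ and viewed, and the job is handed in when it is done.

```bash
ls; mkdir -p pics; python3 - <<'E'
from plant import bot
import cv2,numpy as np
for n in ("top","scene"):
    im=bot.camera(n); cv2.imwrite(f"pics/{n}0.png",im[:,:,::-1]); 
    c=bot.get_calibration(n); print(n,{k:(np.round(v,3).tolist()) for k,v in c.items()})
print(bot.get_calibration("wrist"))
print(bot.read_state())
E
```

```text
pics
top {'fx': 387.54, 'fy': 387.54, 'cx': 320.675, 'cy': 200.085, 'view': [[0.003, -0.999, -0.035, 3.161], [0.985, -0.003, 0.172, -599.496], [-0.172, -0.035, 0.984, -1015.342], [0.0, 0.0, 0.0, 1.0]]}
scene {'fx': 381.879, 'fy': 381.879, 'cx': 318.831, 'cy': 200.812, 'view': [[0.275, 0.962, 0.003, -144.398], [-0.767, 0.217, 0.604, 392.261], [0.58, -0.168, 0.797, -1469.626], [0.0, 0.0, 0.0, 1.0]]}
{'fx': 288.3820237623216, 'fy': 288.3820237623216, 'cx': 318.9053819371005, 'cy': 199.2465531462914, 'T_tool_cam': array([[-2.61828127e-04,  9.66246092e-01,  2.57620694e-01,
         6.93747123e+01],
       [ 9.99999942e-01,  1.96310107e-04,  2.80040542e-04,
         1.03284803e+00],
       [ 2.20014533e-04,  2.57620752e-01, -9.66246087e-01,
        -1.58987902e+02],
       [ 0.00000000e+00,  0.00000000e+00,  0.00000000e+00,
         1.00000000e+00]])}
{'t': 0.1, 'joint_pos': array([-8.57913196e-01,  3.59326270e-01,  1.11497000e-02, -2.90975977e-04,
       -1.22411316e+00, -2.88091450e-01]), 'qvel': array([ 0.0004636 , -0.00181125,  0.00285678,  0.00011452, -0.00013048,
       -0.00076046]), 'tau': array([-3.07505288e-03, -5.84162629e+01,  2.93753797e+01,  7.01547593e+00,
        1.02200807e-02, -3.02482033e-05]), 'tcp_pos': array([ 277.9697285 , -614.62407507,  225.71209034]), 'eef_rot': array([-2.10754021e-01,  9.77538831e-01,  7.20758497e-04, -2.38289483e-04]), 'contact_force': array([0.35404927, 0.55024677, 0.04882977]), 'moment': array([ 0.04511932, -0.03593438, -0.0204974 ]), 'width': 87.72576870618882}
```

View pics/top0.png

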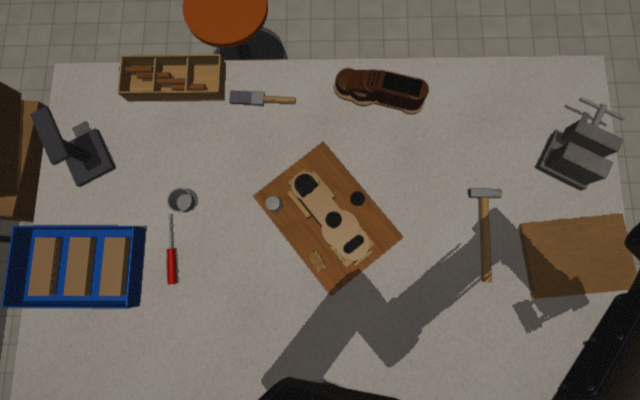

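View pics/scene0.png

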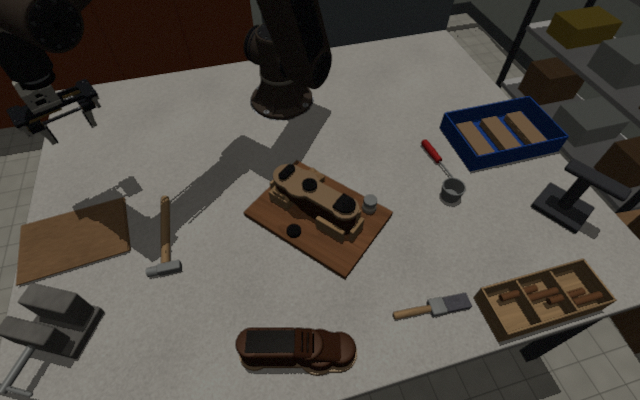

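The top view shows the shoe with the heel D near (306,184), the disc near (334,219) and the toe bar near (353,243). The spare pad is at (357,199). In the scene view the heel is near (347,206), the disc near (310,185) and the toe near (286,171). Next I'll segment the black pieces and triangulate.

```bash
cat > h.py <<'E'
import numpy as np,cv2
from plant import bot
def ray(cal,uv,view=None):
    V=cal["view"] if view is None else view
    R,t=V[:3,:3],V[:3,3]
    d=np.array([(uv[0]-cal["cx"])/cal["fx"],-(uv[1]-cal["cy"])/cal["fy"],-1.])
    return -R.T@t, R.T@d/np.linalg.norm(d)
def plane(o,d,z): return o+d*(z-o[2])/d[2]
def tri(rs):
    A=np.zeros((3,3));b=np.zeros(3)
    for o,d in rs:
        P=np.eye(3)-np.outer(d,d);A+=P;b+=P@o
    p=np.linalg.solve(A,b); return p,[np.linalg.norm((np.eye(3)-np.outer(d,d))@(p-o)) for o,d in rs]
def proj(cal,p,V):
    c=V[:3,:3]@p+V[:3,3]; return np.array([cal["cx"]+cal["fx"]*c[0]/-c[2],cal["cy"]+cal["fy"]*c[1]/c[2]])
def blobs(im,thr,box,amin=40):
    m=(im.max(2)<thr).astype(np.uint8); k=np.zeros_like(m);x0,y0,x1,y1=box;k[y0:y1,x0:x1]=m[y0:y1,x0:x1]
    n,l,s,c=cv2.connectedComponentsWithStats(k)
    return [(np.round(c[i],1).tolist(),int(s[i,4]),s[i,:4].tolist()) for i in range(1,n) if s[i,4]>amin],k
E
python3 - <<'E'
import cv2
from h import *
for n,box in(("top",(250,140,410,300)),("scene",(240,150,400,280))):
    im=cv2.imread(f"pics/{n}0.png")
    for thr in (30,45): print(n,thr,blobs(im,thr,box,25)[0])
    x0,y0,x1,y1=box
    cv2.imwrite(f"pics/{n}0z.png",cv2.resize(cv2.convertScaleAbs(im[y0:y1,x0:x1],alpha=1.6),None,fx=4.5 if n=="scene" else 3.7,fy=4.5 if n=="scene" else 3.7,interpolation=cv2.INTER_CUBIC))
E
```

```text
top 30 [([304.8, 184.0], 253, [296, 175, 21, 21]), ([357.1, 198.2], 126, [351, 192, 13, 13]), ([333.3, 219.2], 142, [327, 213, 14, 14]), ([353.4, 243.5], 133, [345, 236, 18, 16])]
top 45 [([304.9, 184.1], 316, [295, 175, 23, 21]), ([357.0, 198.0], 145, [351, 192, 13, 13]), ([333.2, 219.1], 172, [326, 212, 15, 15]), ([353.0, 243.8], 177, [344, 236, 19, 17])]
scene 30 [([286.5, 172.0], 142, [279, 165, 16, 15]), ([309.2, 184.6], 142, [303, 179, 14, 12]), ([318.4, 211.3], 793, [276, 184, 80, 51]), ([344.5, 204.2], 294, [333, 194, 22, 19]), ([293.4, 230.7], 154, [287, 224, 14, 14]), ([302.4, 251.1], 54, [279, 236, 48, 31])]
scene 45 [([286.5, 171.9], 169, [279, 164, 16, 17]), ([309.3, 184.8], 157, [302, 179, 15, 13]), ([318.0, 215.1], 1584, [270, 182, 93, 62]), ([344.6, 204.4], 318, [333, 193, 23, 21]), ([369.0, 206.0], 38, [364, 202, 12, 7]), ([368.8, 212.1], 36, [363, 209, 13, 6]), ([302.6, 248.5], 267, [245, 214, 122, 65]), ([379.1, 231.1], 39, [367, 215, 25, 33]), ([293.4, 230.6], 165, [287, 224, 14, 14])]
```

View pics/top0z.png

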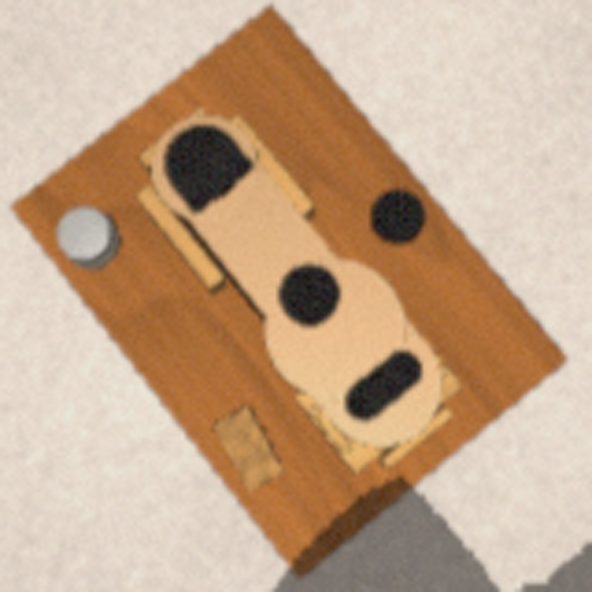

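View pics/scene0z.png

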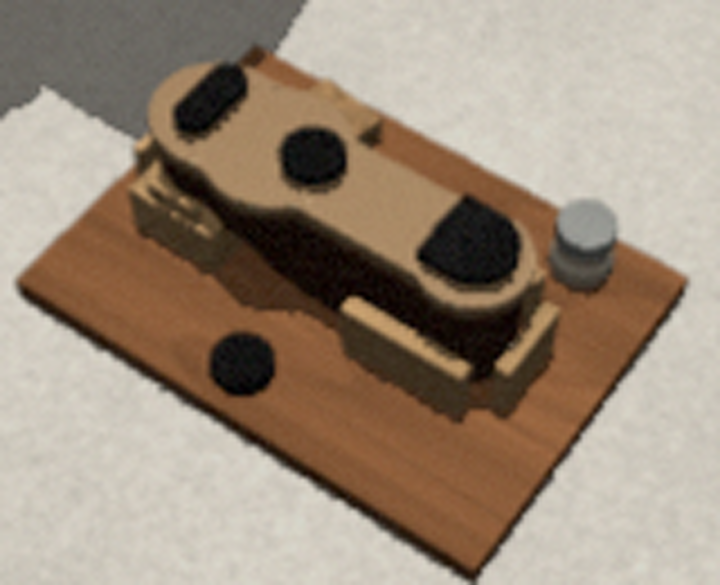

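Four clean blobs, and the heel's centroid is offset from its middle because of the D shape. Now I'll triangulate and cross-check the spacing.

```bash
python3 - <<'E'
from h import *
T=bot.get_calibration("top");S=bot.get_calibration("scene")
px={"heel":((304.9,184.05),(344.6,204.3)),"mid":((333.25,219.15),(309.25,184.7)),"toe":((353.2,243.65),(286.5,172)),"spare":((357.05,198.1),(293.4,230.6))}
P={}
for k,(a,b) in px.items():
    r=[ray(T,a),ray(S,b)];p,e=tri(r);P[k]=p
    print(k,p.round(1),np.round(e,1),[plane(*q,30 if k=="spare" else 126.3).round(1)[:2] for q in r])
print([np.linalg.norm(P[a]-P[b]) for a,b in(("mid","toe"),("mid","heel"))])
v=P["toe"]-P["mid"];print(np.degrees(np.arctan2(v[1],v[0])))
v=P["toe"]-P["heel"];print(np.degrees(np.arctan2(v[1],v[0])))
E
```

```text
heel [629.9  41.5 120.1] [0.4 0.4] [array([628.7,  41.5]), array([634.1,  39.3])]
mid [538.2 -31.5 119.1] [0.1 0.1] [array([537.3, -31.5]), array([544., -33.])]
toe [475.9 -81.6 119.7] [0.1 0.1] [array([475.6, -81.2]), array([481.8, -82.6])]
spare [610.2 -98.9  21.2] [0.3 0.3] [array([608.7, -98.1]), array([ 615.8, -100.1])]
[np.float64(79.93429044358213), np.float64(117.22446639797202)]
-141.18574146872464
-141.34775651857584
```

The spacing (79.9 and 117 mm) and axis direction (-141.3°) agree with the text, but triangulated heights come out about 7 mm low, on the spare pad as well. I'll close the gripper and refine from several wrist camera positions.

```bash
cat >> h.py <<'E'
from scipy.spatial.transform import Rotation as R
def down(yaw): return (R.from_euler('z',yaw)*R.from_quat([1,0,0,0])).as_quat()   # tool x at yaw
def wview(st):
    c=bot.get_calibration("wrist");M=np.eye(4);M[:3,:3]=R.from_quat(st["eef_rot"]).as_matrix();M[:3,3]=st["tcp_pos"]
    return c,np.linalg.inv(M@c["T_tool_cam"])
AX=np.radians(-141.3)
E
python3 - <<'E'
from h import *
import pickle
bot.move_gripper(0,20)
for a in (AX,AX+np.pi): print(bot.solve_ik([538,-31,270],down(a)))
ya=AX if abs((bot.solve_ik([538,-31,270],down(AX)) if bot.solve_ik([538,-31,270],down(AX)) is not None else [9]*6)[5])<2.2 else AX+np.pi
a=np.array([np.cos(AX),np.sin(AX)]);out=[]
for i,(off,yaw) in enumerate([((0,-60),ya),((0,60),ya),((0,0),ya+np.pi)]):
    n=np.array([-a[1],a[0]]); p=np.array([535,-34])+a*off[0]+n*off[1]
    p0=[p[0],p[1],270]
    try: bot.move_ptp(p0,down(yaw))
    except bot.Unreachable: print("unreach",i); continue
    bot.pause(.2);st=bot.read_state();im=bot.camera("wrist")
    cv2.imwrite(f"pics/w{i}.png",im[:,:,::-1]);out.append((i,st))
    c,V=wview(st)
    print(i,st["t"],st["tcp_pos"].round(1),st["joint_pos"].round(2),blobs(im,45,(0,0,640,400),300)[0],[proj(c,np.array(q),V).round(0).tolist() for q in([629.9,41.5,126],[538,-31,126],[476,-82,126])])
pickle.dump(out,open("o.pkl","wb"))
E
```

```text
[ 0.30633606  0.10752465 -0.21941776  0.         -1.24385391 -1.20168996]
[ 0.30633606  0.10752465 -0.21941776  0.         -1.24385391  1.93990269]
0 4.1 [497.6  12.3 269.9] [ 0.42  0.04 -0.3   0.   -1.24 -1.32] [([258.3, 115.4], 1195, [230, 103, 58, 25]), ([207.9, 185.9], 634, [193, 172, 31, 28]), ([261.3, 196.9], 768, [244, 182, 38, 29]), ([253.3, 234.6], 2950, [188, 198, 119, 56]), ([384.9, 234.9], 2723, [332, 222, 119, 32]), ([318.9, 244.0], 396, [309, 228, 21, 30]), ([109.8, 253.5], 454, [43, 251, 145, 8]), ([251.0, 281.5], 4916, [189, 253, 119, 51]), ([538.1, 253.5], 452, [451, 252, 145, 6]), ([321.3, 327.2], 24686, [0, 262, 640, 138]), ([367.7, 287.4], 1655, [331, 262, 114, 38]), ([602.2, 385.4], 1462, [573, 371, 58, 29])] [[268.0, 289.0], [263.0, 193.0], [258.0, 116.0]]
1 4.9 [572.3 -80.2 270.4] [ 0.2   0.17 -0.14 -0.   -1.26 -1.09] [([375.4, 114.9], 1167, [347, 102, 59, 26]), ([372.1, 191.0], 1126, [353, 173, 39, 38]), ([383.7, 234.3], 2885, [332, 195, 119, 64]), ([252.0, 235.4], 2840, [188, 222, 119, 32]), ([318.9, 244.0], 407, [309, 228, 21, 30]), ([108.3, 252.4], 591, [43, 245, 145, 14]), ([251.5, 281.0], 5015, [189, 252, 119, 52]), ([538.0, 253.5], 447, [451, 252, 145, 6]), ([310.6, 325.5], 26166, [0, 262, 640, 138]), ([366.8, 287.3], 1628, [331, 262, 115, 38]), ([602.3, 385.4], 1465, [573, 370, 58, 30])] [[368.0, 288.0], [373.0, 192.0], [376.0, 115.0]]
2 7.7167 [535.  -34.  269.9] [ 0.3   0.1  -0.22  0.   -1.24  1.94] [([616.8, 36.4], 3680, [576, 0, 64, 88]), ([319.3, 72.5], 2158, [294, 44, 54, 51]), ([390.0, 160.1], 705, [375, 146, 31, 29]), ([320.4, 184.8], 1131, [302, 166, 38, 38]), ([238.8, 262.4], 9925, [43, 222, 265, 82]), ([399.6, 260.1], 9362, [331, 222, 265, 78]), ([318.9, 244.7], 394, [309, 229, 21, 29]), ([351.6, 337.4], 34163, [0, 262, 640, 138])] [[320.0, 67.0], [319.0, 185.0], [320.0, 254.0]]
```

```bash
python3 - <<'E'
import cv2,numpy as np
cv2.imwrite("pics/wall.png",cv2.convertScaleAbs(cv2.resize(np.vstack([cv2.imread(f"pics/w{i}.png")[:320] for i in (0,2)]),(600,600)),alpha=1.7))
E
```

```text
(no output)
```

View pics/wall.png

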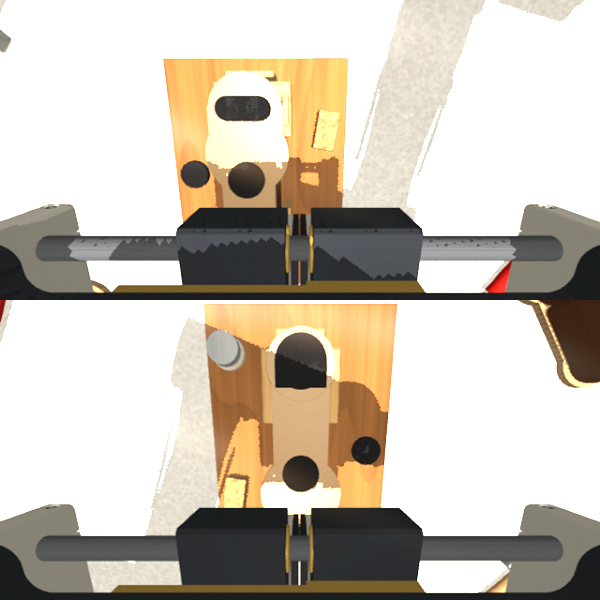

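```bash
python3 - <<'E'
from h import *
import pickle
o=dict(pickle.load(open("o.pkl","rb")))
W={i:wview(s) for i,s in o.items()}
T=bot.get_calibration("top")
px={"toe":{0:(258.3,115.4),1:(375.4,114.9)},"mid":{1:(372.1,191),2:(320.4,184.8)},"heel":{2:(319.3,72.5)}}
top={"toe":(353.2,243.65),"mid":(333.25,219.15),"heel":(304.9,184.05)}
for k,d in px.items():
    r=[ray(W[i][0],uv,W[i][1]) for i,uv in d.items()]
    if len(r)>1: print(k,[np.round(x,1) for x in tri(r)], tri(r+[ray(T,top[k])])[0].round(1))
    else: print(k,"with top",[np.round(x,1) for x in tri(r+[ray(T,top[k])])])
    print("  z126:",[plane(*q,126.).round(1)[:2] for q in r])
E
```

```text
toe [array([477.3, -84. , 123.6]), array([0., 0.])] [476.8 -83.2 121.9]
  z126: [array([477. , -83.6]), array([477.7, -84.3])]
mid [array([538.7, -32.7, 120.9]), array([0.7, 0.7])] [538.5 -32.3 119.9]
  z126: [array([539. , -34.6]), array([538.9, -31.7])]
heel with top [array([621.9,  37.6, 155.9]), array([1.6, 1.6])]
  z126: [array([625.2,  39. ])]
```

The view at w0 shows the toe bar at (258,115) and the disc (partly shadowed) below it. View w2 shows the heel D at about (321,70) and the disc at (320,185). The wrist views agree with the top camera within about 2 mm: toe (477,-83), mid (538.5,-32.5), heel about (628,40.5), tops at roughly 121–126 mm. I'll press the heel first with force feedback.

```bash
cat >> h.py <<'E'
YAW=AX+np.pi
PT={"heel":(628,40.5),"mid":(538.5,-32.5),"toe":(477,-83)}
def press(name,Fstop=13.0,zmin=114.):
    x,y=PT[name]
    bot.move_ptp([x,y,150],down(YAW)); bot.pause(.15)
    f0=np.mean([bot.read_state()["contact_force"]],axis=0)
    bot.line_to([x,y,131],40); z=131.; log=[]
    while z>zmin:
        z-=.6; bot.line_to([x,y,z],8); s=bot.read_state(); F=s["contact_force"]-f0
        log.append((round(z,1),round(s["tcp_pos"][2],2),*np.round(F,1)))
        if F[2]>Fstop: break
    bot.pause(.2);s=bot.read_state();print("hold",(s["contact_force"]-f0).round(1),s["tcp_pos"].round(2))
    bot.line_to([x,y,150],40)
    s=bot.read_state(); print(name,"t",s["t"],"width",s["width"])
    for l in log: print(*l)
E
python3 - <<'E'
from h import *
s=bot.read_state();print(s["width"],s["t"],s["contact_force"])
for k in PT: print(k,bot.solve_ik([*PT[k],120],down(YAW)))
press("heel")
E
```

```text
0.461187021500785 7.7667 [0.28700992 0.13103314 0.7408487 ]
heel [ 0.37410961  0.3687424  -0.23165498  0.         -0.97039895  1.87212913]
mid [ 0.30319883  0.233774   -0.43102402  0.         -0.9059983   1.94303992]
toe [ 0.2350342   0.14629455 -0.54604049  0.         -0.87846129  2.01120454]
hold [-4.6  0.8 13.6] [628.13  40.5  117.43]
heel t 16.7083 width 0.5782934825480477
130.4 130.49 -0.1 -0.3 0.4
129.8 129.83 -0.6 -0.6 -0.3
129.2 129.15 -0.5 -0.2 -0.8
128.6 128.56 0.3 -0.1 -0.8
128.0 127.95 -0.1 0.0 0.1
127.4 127.37 -0.2 1.3 0.0
126.8 126.99 -0.1 1.3 0.9
126.2 126.54 -1.1 -0.2 2.9
125.6 125.76 -1.9 0.4 3.9
125.0 125.06 -0.7 0.2 4.2
124.4 124.4 -1.7 -0.1 4.0
123.8 123.81 -1.4 0.1 4.5
123.2 123.23 -0.3 1.1 3.8
122.6 122.61 -0.3 0.9 4.7
122.0 122.0 0.7 0.1 3.8
121.4 121.42 -1.1 0.2 3.8
120.8 120.81 -0.7 -0.8 5.2
120.2 120.19 0.3 1.2 4.1
119.6 119.59 0.9 -0.2 4.0
119.0 119.15 -0.7 1.0 5.4
118.4 118.82 -0.8 0.5 7.0
117.8 118.46 -1.3 0.7 9.4
117.2 118.13 -2.9 -0.1 10.2
116.6 117.76 -3.4 1.2 12.2
116.0 117.41 -5.2 1.2 13.6
```

The heel force stayed at about 4 N over a 7 mm slide, then rose steeply to 13.6 N, so it reached the end stop. Next the toe.

```bash
sed -i 's/,131\],40); z=131\./,128.4],40); z=128.4/; s/z-=.6/z-=.8/; s/z\],8)/z],10)/; s/x,y,150\],40)/x,y,150],60)/' h.py; python3 - <<'E'
from h import *
press("toe")
E
```

```text
hold [-3.5  0.7 13.7] [477.18 -83.01 117.34]
toe t 23.0083 width 0.4588937504091916
127.6 127.77 0.4 0.4 -0.1
126.8 126.83 0.3 0.3 -0.4
126.0 126.23 -0.6 0.1 3.0
125.2 125.35 -1.9 0.8 4.8
124.4 124.48 -0.7 0.4 4.3
123.6 123.62 0.2 1.2 4.4
122.8 122.83 0.1 -0.3 3.7
122.0 122.04 -1.4 0.7 3.4
121.2 121.22 -0.1 0.5 3.6
120.4 120.41 -0.1 0.3 3.4
119.6 119.64 0.2 0.9 4.4
118.8 118.97 -1.0 0.3 6.9
118.0 118.42 -2.0 1.2 8.8
117.2 117.87 -2.5 1.8 11.9
116.4 117.3 -3.1 2.0 13.5
```

```bash
python3 - <<'E'
from h import *
press("mid")
p=PT["mid"]
bot.line_to([500,20,260],200)
T=bot.camera("top");S=bot.camera("scene");
cv2.imwrite("pics/top1.png",T[:,:,::-1]);cv2.imwrite("pics/scene1.png",S[:,:,::-1])
print(bot.read_state()["t"])
print(blobs(S,45,(240,150,400,280),25)[0])
print(blobs(T,45,(250,140,410,300),25)[0])
a=S[150:280,240:400,::-1]
cv2.imwrite("pics/s1z.png",cv2.resize(cv2.convertScaleAbs(a,alpha=1.6),None,fx=4.5,fy=4.5,interpolation=cv2.INTER_CUBIC))
E
```

```text
hold [-4.   1.8 13.6] [538.68 -32.49 117.46]
mid t 28.925 width 0.6378479032271125
127.6 127.73 0.7 1.6 0.1
126.8 126.84 -0.2 1.7 0.3
126.0 126.23 -0.8 0.8 2.8
125.2 125.4 -2.0 1.4 4.7
124.4 124.49 -0.4 0.2 4.3
123.6 123.66 -1.0 -0.1 4.7
122.8 122.8 -0.4 0.8 4.1
122.0 122.01 -0.2 0.9 5.4
121.2 121.22 -0.3 1.4 4.0
120.4 120.42 0.5 1.2 4.9
119.6 119.6 0.5 1.1 3.5
118.8 119.0 -0.4 1.7 5.4
118.0 118.48 -1.7 1.2 9.0
117.2 117.96 -2.7 1.0 11.6
116.4 117.46 -5.1 2.0 14.0
29.8167
[([286.4, 173.1], 143, [279, 166, 16, 15]), ([309.8, 185.7], 167, [303, 179, 15, 14]), ([317.5, 215.6], 1730, [270, 182, 93, 62]), ([348.2, 200.7], 644, [330, 182, 46, 33]), ([301.8, 248.5], 263, [245, 214, 120, 65]), ([381.6, 227.5], 29, [373, 215, 19, 25]), ([293.4, 230.6], 165, [287, 224, 14, 14])]
[([283.3, 170.3], 1176, [250, 151, 72, 57]), ([282.3, 187.6], 124, [277, 181, 12, 14]), ([301.1, 227.9], 704, [250, 183, 84, 75]), ([356.7, 198.3], 149, [349, 192, 15, 14]), ([258.5, 213.6], 107, [250, 203, 23, 23]), ([320.8, 231.5], 168, [300, 212, 42, 34]), ([336.6, 223.3], 28, [332, 219, 9, 8]), ([353.1, 244.0], 164, [344, 236, 19, 17])]
```

View pics/s1z.png

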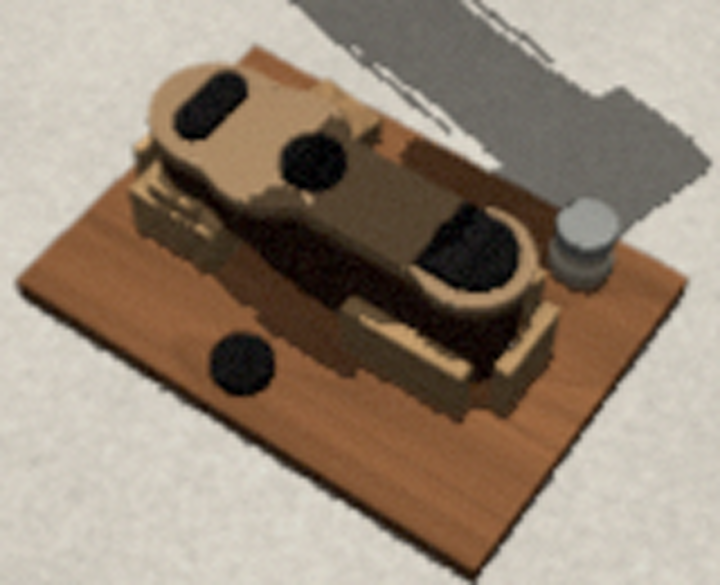

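The zoomed picture shows all three pieces lower on the sole: toe near (286,173), disc near (310,186), heel near (345,206). The shoe outline, spare pad (293,231) and jar are where they were. I'm handing in.

```bash
python3 -c "
from plant import bot
print(bot.close_job(), bot.read_state()['t'])"
```

```text
the job is handed in; nothing more can be done
the job is handed in; nothing more can be done
```

I pressed the heel, toe and middle pieces straight down with the closed fingertips, in that order, and handed the job in at about 30 s. No verdict was reported.

- **Presses:** each piece slid about 7 mm at around 4–5 N. The force then rose steeply to about 13.6 N with the fingertips at 117.4 mm, which shows each reached its end stop.
- **Last picture:** in the scene view the toe and middle pieces sit about 1 px lower. The spare pad is at the same pixel, and by eye the shoe and jar have not moved. I did not measure the heel piece's final height by camera because the arm's shadow lay over it, so for the heel I rely on the force.
- **Disagreements:** heights triangulated from the fixed cameras came out at about 119–120 mm, roughly 7 mm too low. The wrist views gave 121–124 mm, and contact was at about 126–127 mm, which matches the text. Combining the wrist and top cameras for the heel piece gave an impossible height of 156 mm, because its D-shaped blob was poorly segmented. I therefore placed the heel press by its spacing along the shoe's axis. That spot fell within about 3 mm of the wrist view's estimate.
- **Sideways force:** up to about 5 N built up at the end of each press.

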